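# Push the sight tube home and press the hold-down lever through the guard window

### The arm

A 6-joint arm with a two-finger parallel gripper is mounted at the origin on the work surface. World frame = base frame: x ahead of the robot, y to its left, z up, the work surface at z = 0. Lengths are in mm, angles in rad, forces in N, time in s.
With the tool pointing down it reaches from about 425 to 950 mm from the base axis. Payload 14.7 kg.
Tool frame: the origin (TCP) lies on the centre line of the jaws, within the pads' length; the fingertips stand 19 mm ahead of it and the grasp point (between the pads) is the TCP; z points along the fingers, y is the direction in which the jaws open and shut (so a half turn about z gives the same grasp; the last joint's range is limited). The gripper opens to 85 mm and grips with 20 to 120 N. Pads are 22 mm wide; open, the fingers measure 114 mm over their backs; the gripper's body (76 mm by 85 mm) begins 54 mm behind the grasp point. The pads swing forward as they close: fully open they stand 13 mm farther back than shut.
Start: joints at [1.292, 0.48, 1.596, -0, 1.065, -0.047], TCP at [149.3, 632.615, 250.297] pointing down, gripper open.
Joint ranges: [-2.75, 2.75], [-0.82, 2.05], [0.23, 2.67], [-1.56, 4.7], [0.09, 2.69], [-2.92, 2.92]. Speed limits (rad/s): [1.89, 1.89, 2.39, 3.01, 3.01, 3.01].

### API

Orientations are given as [roll, pitch, yaw] about the fixed x, y, z axes, in that order (R = Rz(yaw) Ry(pitch) Rx(roll)).
In Python, from bench import ctrl gives the robot as it stands.
- The arm moves only by the tool play_rows, never from a script. Its arguments are lists of equal length, an entry for each row: "fingers": the gripper command: -1 is fully open, 1 is shut, values between are in proportion; "delta_pos": the shift along the world's x, y, z in cm, a list of three; "roll": the turn about the world's z in degrees. A call has 1 to 12 rows; each row is the pose to reach, as a shift and turn from the pose commanded when the call began; what a row does not reach only later rows make up. A row lasts 1/8 s, in which the tool goes at most 62.5 mm and 10.7 degrees, less where a joint would pass 70% of its speed; a pose out of reach is approached as far as the arm can. A call with a gripper value outside its range is refused whole. The fingers move at their own pace and stop on an object; the grip force is fixed at half the most. Time passes only in rows, so rows that repeat a pose let the fingers close. It gives the time, the measured TCP pose, the force and the opening at its end, in the units of the state.
- ctrl.observe(): the state, without advancing time (a new reading comes with each control period).
- ctrl.snapshot(name): name is "side" or "top" or "wrist"; returns a dict with "pixels" (420x560x3 uint8, red, green, blue), "fx", "fy", "cx", "cy" (pixels), "k1" (the pictures are not rectified: a ray, as slopes to the right and down, at radius r is drawn at 1 + k1 r^2 times it, then the intrinsics apply), "extrinsics" (4x4, takes a point from camera to world coordinates); the wrist camera has in their place "tool_from_camera" (4x4, takes a point from camera to tool coordinates, whose origin is the TCP and whose axes are the flange's). Camera axes: x right, y down, z forward; pixel columns grow to the right and rows downward; lengths in mm; the calibration is good to about 2 mm. A picture is of the moment at which its call begins: read the wrist's pose just before it. There is no depth.
- ctrl.job_done(): hands the job in, once; it reports no verdict.
Trained networks look in the newest picture that a camera, given by its name, has taken for a name from the list of things; names that differ only in an ending like _2 or _b are one class to them, and where a whole thing is asked for, a point or a joint stands for the part that bears it (a point fixed in the world has none). Each returns a list of dicts, best first, with "p" (0 to 1); they miss things now and then, are a little off and sometimes report something else, mostly with a low value. They report only what shows in the picture. A call takes as long as a camera call. They do not tell look-alikes from the thing itself.
- ctrl.look_for(camera, target): "position" ([x, y, z] in mm, in world coordinates, good to about 4 mm: the middle of the surface that is visible of it).
- ctrl.pinpoint(camera, target): "position" ([x, y, z] in mm, in world coordinates, good to about 4 mm: a listed point, or the origin of a listed thing).
The state is a dict: "t": time; "qpos": joint angles; "qd": joint speeds; "tau": joint torques, N m; "tool_pos": TCP position; "tcp_rot": TCP orientation; "force": force on the tool from outside, world axes, zero at the start; "moment": the same for the moment, N m; "grip_width": finger opening in mm.
Only numpy, scipy, OpenCV 4.12 (cv2) and the standard library are available. Lean on these libraries where they do the work, as an engineer would, in place of code of your own. Each camera call takes 0.05 s, during which the arm holds its last target. There are 200 camera calls.

### The job

With the fingertips, push the capped clear tube along its trough until its end sits against the end stop inside the guard. Then reach down through the window in the top of the guard and press the hold-down lever fully down, without touching the guard. Do not lift the tube, leave everything else standing where it is, and finish with the hand clear of everything.

Things in the scene. Friction and masses are not known exactly. Their poses are not given: they have to be found in the camera images.
- fixture: Fixture fixed to the table, base plate 130 x 400 x 12 mm. Origin: centre of its underside, on the table; z up, y along its V trough towards the end stop. The trough carries the tube with its axis at x 0, z 60 mm; its walls run y -200 to +150 mm, reach 30 mm either side of x 0, tops 49 mm above the table. The lever's bracket stands at x 44 to 66, y 82 to 118 mm, 104 mm high.
- tube: Loose clear tube with red ticks, 240 mm long, 0.18 to 0.35 kg, a flat-ended black cap 50 mm in diameter, 34 mm long, on each end. Lies in the trough. Origin: middle of its axis; y along the tube towards the stop; it may roll about y. Free end: 120 mm from the origin along -y. Home, its origin is at y +30 mm of the fixture; it starts 30 to 80 mm short. Slides under a few newtons.
- guard: Fixed grey guard around the stop end of the fixture, not to be touched. Origin: on the table below the window's centre; axes within 0.06 rad of the fixture's. Top: a 6 mm plate, x -75 to +140, y -90 to +90 mm, upper face 152 mm above the table. Clear panels close the sides, but for the lower 100 mm of the -y side, where the tube passes.
- stop_face (a point): Middle of the end stop's face, on the tube's axis when home, at y +150, z 60 mm of the fixture. The stop is a steel block 64 mm wide, 22 mm thick, 88 mm high. Axes as the fixture's.
- window (a point): Centre of the guard's window at the upper face, 152 mm above the table: a rectangular opening, 110 mm along the guard's x and 120 mm along its y. Axes as the guard's.
- lever_knob (a point): Centre of the top face of the round black knob (32 mm diameter, 10 mm thick) on the hold-down lever, seen through the window and up to 12 mm off the window's centre in x and in y. 132 mm above the table with the lever up, 109 mm with it fully down. Press here, downwards.
- lever (a joint): Hold-down lever's angle (rad): 0 raised, 0.24 fully down on its stop; starts 0 to 0.05. Hinge along the fixture's y, at x 55, y 100, z 96 mm of the fixture; the knob is 100 mm from it towards -x, on a bar 20 mm wide. Moves under 3 to 4 N at the knob and stays where it is left.
- coupling_a: Orange ribbed coupling, 64 mm diameter, 65 mm high, loose near the fixture. Origin: centre of its underside. To be left alone.
- coupling_b: Orange ribbed coupling, 64 mm diameter, 65 mm high, loose near the fixture. Origin: centre of its underside. To be left alone.
- spool: Pale yellow ribbed plastic spool, 60 mm diameter, 72 mm high, loose near the fixture. Origin: centre of its underside. To be left alone.
- cap: Loose black end cap, 52 mm diameter, 24 mm high, loose near the fixture. Origin: centre of its underside. To be left alone.
- spare_tube: Spare clear tube standing upright, 50 mm diameter, 200 mm high, loose near the fixture. Origin: centre of its underside. To be left alone.
- fitting: Small stepped brass fitting, 38 mm diameter, 34 mm high, loose near the fixture. Origin: centre of its underside. To be left alone.
Things that resemble listed ones, but are neither listed nor needed, are in the scene too. What is shaped like the tube but purple is not meant.

How it is judged (in metres and radians):
On the way, in this order (a step that is already met when the one before it is completed fails the run):
1. the tube is pushed home against the end stop (y of tube in the frame of fixture above 0.026 m and x of tube in the frame of fixture between -0.006 and 0.006 m and z of tube in the frame of fixture between 0.054 and 0.066 m and angle between the y axis of tube and the y axis of fixture, either way round below 0.05 rad), for 0.2 s.
2. the lever is pressed fully down (value of joint lever above 0.21 rad and y of tube in the frame of fixture above 0.026 m), for 0.2 s.
At the end, for the whole second after the job is handed in: The tube lies in its trough with its end within 4 mm of the end stop, at rest, and the hold-down lever is down, within 0.03 rad (3 mm at the knob) of its lower stop (all of step 2 and x of tube in the frame of fixture between -0.006 and 0.006 m and z of tube in the frame of fixture between 0.054 and 0.066 m and angle between the y axis of tube and the y axis of fixture, either way round below 0.05 rad and linear speed of tube below 0.01 m/s); the robot touches nothing.
It fails at once if the guard is touched (contact force between any of the fingers, the arm and guard above 0.5 N).
It fails at once if the tube is lifted out of its trough (z of tube in the frame of fixture above 0.08 m).
It fails at once if a bystander is moved by more than 20 mm (distance of any of coupling_a, coupling_b, spool, cap, spare_tube, fitting from where it was at the start of the episode above 0.02 m).
It also fails if it takes over 45 s, if anything falls off the work surface, if the arm or the gripper's body presses on something with over 40 N, if the wrist force passes 120 N, or if a joint passes its speed limit or range.

## Working session

There is one attempt and no reset: what is moved stays moved. The work goes in short steps, Python scripts to look and compute and a tool call to move; the robot and the scene stay as the last step left them, time stands still between calls to the robot, and variables do not carry over. Pictures are saved under pics/ and viewed, about 8 in all and at most 12, crops included, and the job is handed in when it is done.

Besides the shell and the picture viewer there is one more tool, called after ">>>" by a JSON object that holds its "method" and its "body". play_rows: Moves the arm, as the interface text tells. Its arguments: {"type":"object","properties":{"fingers":{"type":"array","items":{"type":"number"}},"delta_pos":{"type":"array","items":{"type":"array","items":{"type":"number"}}},"roll":{"type":"array","items":{"type":"number"}}},"required":["fingers","delta_pos","roll"]}

```bash
mkdir -p pics
python3 - <<'E'
from bench import ctrl
import cv2,numpy as np
s=ctrl.observe();print(s['t'],s['tool_pos'],s['tcp_rot'],s['grip_width'])
for c in ['top','side']:
    d=ctrl.snapshot(c);cv2.imwrite(f'pics/{c}0.png',d['pixels'][:,:,::-1])
    print(c,d['fx'],d['k1'],np.round(d['extrinsics'],3).tolist())
    for t in ['fixture','tube','guard','stop_face','window','lever_knob','coupling_a','spool','cap','spare_tube','fitting']:
        print(t,[(np.round(r['position']).tolist(),round(r['p'],2)) for r in ctrl.pinpoint(c,t)[:3]])
E
```

```text
0.0 [149.17792449 632.22959708 249.67666599] [-3.14036725e+00 -5.54220139e-05  2.90978367e+00] 85.29179961292446
top 515.9575995241827 -0.024194393454966736 [[0.008, -0.986, 0.167, 208.695], [-1.0, -0.009, -0.003, -1.862], [0.005, -0.167, -0.986, 1557.259], [0.0, 0.0, 0.0, 1.0]]
fixture [([550.0, -69.0, -2.0], 0.97)]
tube [([550.0, -66.0, 63.0], 0.94), ([542.0, 328.0, 24.0], 0.86), ([157.0, -302.0, 24.0], 0.56)]
guard []
stop_face [([577.0, 84.0, 58.0], 0.76)]
window [([721.0, 20.0, 2.0], 0.47)]
lever_knob [([526.0, 32.0, 130.0], 0.45)]
coupling_a [([425.0, -192.0, 1.0], 0.8), ([722.0, 19.0, 4.0], 0.66)]
spool [([658.0, -239.0, -2.0], 0.62)]
cap [([415.0, -258.0, -2.0], 0.58)]
spare_tube [([691.0, -112.0, 1.0], 0.94)]
fitting [([452.0, -107.0, 3.0], 0.59)]
side 426.41020403542643 0.04239183861168739 [[0.924, -0.287, 0.254, 197.728], [-0.383, -0.701, 0.601, -591.531], [0.006, -0.653, -0.758, 878.218], [0.0, 0.0, 0.0, 1.0]]
fixture [([556.0, -68.0, 3.0], 0.75)]
tube [([542.0, 324.0, 21.0], 0.95), ([161.0, -298.0, 22.0], 0.92), ([549.0, -72.0, 58.0], 0.89)]
guard [([510.0, 49.0, 1.0], 0.96)]
stop_face [([575.0, 81.0, 61.0], 0.75)]
window [([509.0, 44.0, 153.0], 0.93)]
lever_knob [([531.0, 39.0, 130.0], 0.79)]
coupling_a [([424.0, -192.0, -1.0], 0.78), ([720.0, 20.0, -1.0], 0.75), ([527.0, 37.0, 126.0], 0.31)]
spool [([651.0, -235.0, 2.0], 0.88)]
cap [([418.0, -260.0, -0.0], 0.89)]
spare_tube [([690.0, -115.0, -0.0], 0.97), ([720.0, 17.0, -2.0], 0.69)]
fitting [([446.0, -102.0, -1.0], 0.73)]
```

View pics/top0.png

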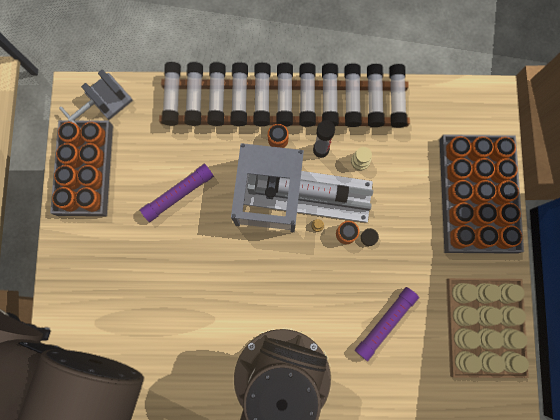

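View pics/side0.png

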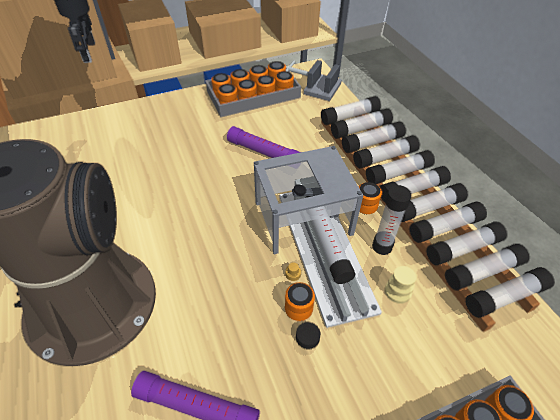

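The pictures match the network reports. The fixture's y axis runs along about (0.17, 0.985), with the stop end under the guard. The tube's free cap is at top pixel (343,193) and the knob at (272,185). The purple tubes are decoys. I'll move over the window with the fingers shut and look with the wrist camera.

>>> {"method": "play_rows", "body": {"fingers": [1,1,1,1,1,1,1,1,1,1,1,1], "delta_pos": [[4,-3.9,1],[8,-7.8,2],[12,-11.6,3],[16,-15.5,4],[20,-19.4,5],[24,-23.2,5],[28,-27.1,5],[32,-31,5],[33,-37,5],[34,-43,5],[35,-49,5],[36,-55,5]], "roll": [0,0,0,1,2,3,3.5,3.5,3.5,3.5,3.5,3.5]}}

```text
t: 2.7
tool_pos: [509.4, 80.7, 300.5]
tcp_rot: [3.141, 0.001, 2.971]
force: [0.3, 0.3, -0.4]
grip_width: 0.0
```

>>> {"method": "play_rows", "body": {"fingers": [1,1,1], "delta_pos": [[-1,-2,0],[-2,-3,0],[-2,-3,0]], "roll": [0,0,0]}}

```text
t: 3.08
tool_pos: [488.7, 52.7, 300.5]
tcp_rot: [3.141, -0.0, 2.97]
force: [0.8, -0.3, 0.2]
grip_width: -0.0
```

```bash
cat > h.py <<'E'
from bench import ctrl
import cv2,numpy as np
def look(name,targets,c='wrist'):
    s=ctrl.observe();print(s['t'],np.round(s['tool_pos'],1),np.round(s['tcp_rot'],3),np.round(s['force'],1),round(s['grip_width'],1))
    d=ctrl.snapshot(c);cv2.imwrite(f'pics/{name}.png',d['pixels'][:,:,::-1])
    for t in targets: print(t,[(np.round(r['position'],1).tolist(),round(r['p'],2)) for r in ctrl.pinpoint(c,t)[:3]])
    return s,d
E
python3 -c "
from h import *
look('w1',['fixture','tube','stop_face','window','lever_knob','guard'])"
```

```text
3.075 [488.7  52.7 300.5] [ 3.141 -0.     2.97 ] [ 0.8 -0.3  0.2] -0.0
fixture [([557.7, -67.1, -2.7], 0.76)]
tube [([552.3, -70.7, 62.7], 0.71), ([547.2, 326.4, 27.3], 0.63)]
stop_face [([573.9, 79.1, 60.1], 0.9), ([552.5, -70.6, 59.6], 0.57)]
window [([424.5, -191.5, -2.1], 0.15)]
lever_knob [([524.6, 37.6, 130.8], 0.57)]
guard []
```

View pics/w1.png

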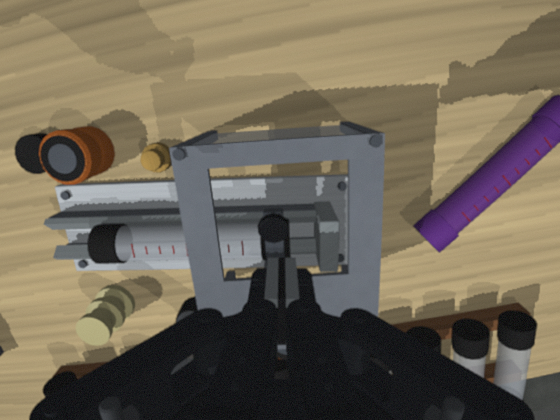

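The wrist view shows the knob at (273,228) in the window. The window's inner corners are near (208,168), (349,160), (224,280) and (353,272). The free cap's left end is near (90,244).

```bash
cat >> h.py <<'E'
from scipy.spatial.transform import Rotation as Ro
def proj(s,d,uv,z):
    uv=np.array(uv,float).reshape(-1,1,2)
    if 'extrinsics' in d: T=np.array(d['extrinsics'])
    else:
        W=np.eye(4);W[:3,:3]=Ro.from_euler('xyz',s['tcp_rot']).as_matrix();W[:3,3]=s['tool_pos'];T=W@np.array(d['tool_from_camera'])
    K=np.array([[d['fx'],0,d['cx']],[0,d['fy'],d['cy']],[0,0,1]])
    n=cv2.undistortPoints(uv,K,np.array([d['k1'],0,0,0.]))[:,0]
    r=np.c_[n,np.ones(len(n))]@T[:3,:3].T
    return T[:3,3]+r*((z-T[2,3])/r[:,2])[:,None]
E
python3 -c "
from h import *
s,d=look('w2',['lever_knob','stop_face'])
p=lambda u,z:print(z,np.round(proj(s,d,u,z)[:,:2],1).tolist())
p([[273,228]],132); p([[208,168],[349,160],[224,280],[353,272]],152)
p([[90,244]],60); p([[62,186],[347,179]],12)"
```

```text
3.425 [489.5  53.2 300.2] [ 3.142 -0.     2.972] [-0.3 -0.3 -0.8] -0.0
lever_knob [([527.1, 40.0, 129.8], 0.71), ([656.7, -239.3, 4.3], 0.44)]
stop_face [([571.4, 80.1, 62.8], 0.71)]
132 [[524.4, 38.8]]
152 [[453.1, -4.0], [466.4, 114.8], [561.5, -15.1], [573.7, 107.7]]
60 [[536.2, -199.9]]
12 [[464.7, -243.7], [520.7, 134.1]]
```

Knob at about (525,38.5) and window centre at about (514,51), so the offsets are within 12 mm as stated. The fixture origin is about (551,-68), with y along (0.15, 0.989). Next I'll go behind the free end.

>>> {"method": "play_rows", "body": {"fingers": [1,1,1,1,1,1,1,1,1,1,1,1], "delta_pos": [[0.7,-6,0],[1.4,-12,0],[2.1,-18,0],[2.8,-24,0],[3.6,-29.4,0],[3.6,-29.4,-4],[3.6,-29.4,-8],[3.6,-29.4,-12],[3.6,-29.4,-15],[3.6,-29.4,-15],[3.6,-29.4,-15],[3.6,-29.4,-15]], "roll": [0,0,1,1,1,1,1,1,1,1,1,1]}}

```text
t: 5.08
tool_pos: [526.1, -241.8, 151.8]
tcp_rot: [-3.141, 0.002, 2.988]
force: [0.2, -0.0, 0.8]
grip_width: -0.4
```

```bash
python3 -c "
from h import *
look('s2',['tube','fixture'],'side')
look('w3',['tube','fixture'])
a=cv2.imread('pics/s2.png')[180:380,230:470];b=cv2.imread('pics/w3.png')
a=cv2.resize(a,None,fx=1.65,fy=1.65);b=cv2.resize(b,(400,300));c=np.zeros((330,800,3),np.uint8);c[:330,:396]=a[:330];c[:300,400:]=b
cv2.imwrite('pics/c3.png',c)"
```

```text
5.075 [ 526.1 -241.8  151.8] [-3.141e+00  2.000e-03  2.988e+00] [ 0.2 -0.   0.8] -0.4
tube [([544.8, 323.9, 22.9], 0.97), ([162.6, -301.0, 23.4], 0.8), ([548.7, -69.2, 59.4], 0.78)]
fixture [([555.0, -67.7, 4.0], 0.65)]
5.225 [ 525.8 -241.6  151.3] [-3.141e+00  1.000e-03  2.988e+00] [ 0.1 -0.2  0.5] -0.1
tube [([690.8, -112.5, -2.5], 0.72), ([554.1, -69.3, 61.0], 0.58)]
fixture [([557.4, -68.1, -1.1], 0.64)]
```

View pics/c3.png

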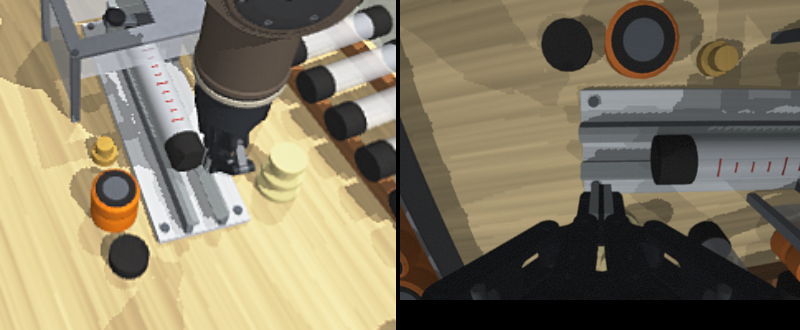

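The wrist view has the cap's left face at about (353,190–259) in full-image pixels, with the fingertips at (280,259). I'll check the gap.

```bash
python3 -c "
from h import *
s,d=look('w4',[])
print(np.round(proj(s,d,[[353,224],[353,190],[353,258]],62),1))
print(np.round(proj(s,d,[[254,219],[254,175]],49),1))
f=np.array([551,-68]);u=np.array([.15,.989]);n=np.array([.989,-.15])
for q in proj(s,d,[[353,224]],62):print((q[:2]-f)@u,(q[:2]-f)@n)"
```

```text
5.375 [ 525.4 -241.5  150.7] [-3.141e+00  1.000e-03  2.988e+00] [0.1 0.1 0.1] -0.1
[[ 534.5 -192.1   62. ]
 [ 509.8 -190.1   62. ]
 [ 561.2 -194.2   62. ]]
[[ 524.9 -262.    49. ]
 [ 492.2 -256.1   49. ]]
-125.23009130269024 2.299199188371805
```

>>> {"method": "play_rows", "body": {"fingers": [1,1,1,1,1,1,1,1,1,1,1,1], "delta_pos": [[0.1,0,-3],[0.1,0,-6],[0.1,0,-7.4],[0.1,0,-7.4],[0.3,1,-7.4],[0.4,2,-7.4],[0.5,2.5,-7.4],[0.6,3,-7.4],[0.6,3.5,-7.4],[0.7,4,-7.4],[0.8,4.5,-7.4],[0.9,5,-7.4]], "roll": [0,0,0,0,0,0,0,0,0,0,0,0]}}

```text
t: 6.92
tool_pos: [534.4, -191.2, 76.3]
tcp_rot: [-3.141, 0.0, 2.988]
force: [-1.1, -2.3, 1.1]
grip_width: 0.0
```

```bash
python3 -c "
from h import *
s,d=look('w5',['tube'])"
```

```text
6.925 [ 534.4 -191.2   76.3] [-3.141  0.     2.988] [-1.1 -2.3  1.1] 0.0
tube [([553.8, -60.5, 59.7], 0.91)]
```

View pics/w5.png

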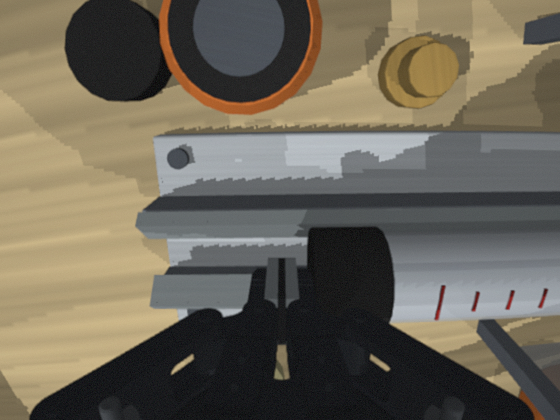

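The fingers are against the cap's end face with about 2.5 N, so the tube is sliding. I'll continue to the stop.

>>> {"method": "play_rows", "body": {"fingers": [1,1,1,1,1], "delta_pos": [[0.1,0.4,0],[0.1,0.8,0],[0.2,1.2,0],[0.2,1.4,0],[0.2,1.4,0]], "roll": [0,0,0,0,0]}}

```text
t: 7.65
tool_pos: [536.3, -177.1, 76.3]
tcp_rot: [3.141, -0.0, 2.989]
force: [0.2, -0.2, -0.2]
grip_width: -0.1
```

>>> {"method": "play_rows", "body": {"fingers": [1,1,1], "delta_pos": [[0.0,0.3,0],[0.1,0.4,0],[0.1,0.4,0]], "roll": [0,0,0]}}

```text
t: 8.02
tool_pos: [537.4, -173.3, 76.3]
tcp_rot: [3.142, 0.0, 2.988]
force: [-0.1, 0.0, 1.3]
grip_width: -0.2
```

>>> {"method": "play_rows", "body": {"fingers": [1,1,1], "delta_pos": [[0.0,0.2,0],[0.0,0.3,0],[0.0,0.3,0]], "roll": [0,0,0]}}

```text
t: 8.4
tool_pos: [537.3, -170.3, 76.3]
tcp_rot: [3.142, 0.0, 2.988]
force: [-0.2, -0.1, 0.6]
grip_width: 0.2
```

>>> {"method": "play_rows", "body": {"fingers": [1,1,1], "delta_pos": [[0.0,0.2,0],[0.1,0.4,0],[0.1,0.5,0]], "roll": [0,0,0]}}

```text
t: 8.78
tool_pos: [538.0, -168.6, 76.7]
tcp_rot: [-3.138, 0.001, 2.99]
force: [-13.8, -48.9, 2.9]
grip_width: -0.4
```

>>> {"method": "play_rows", "body": {"fingers": [1,1,1], "delta_pos": [[0.0,0.1,0],[0.0,0.2,0],[0.0,0.3,0]], "roll": [0,0,0]}}

```text
t: 9.15
tool_pos: [538.5, -168.3, 77.1]
tcp_rot: [-3.135, 0.003, 2.99]
force: [-19.3, -78.3, 3.8]
grip_width: 0.1
```

```bash
python3 -c "
from h import *
s,d=look('s6',['tube','fixture','stop_face'],'side')
look('t6',['tube','fixture','stop_face'],'top')
s,d=look('w6',['tube','fixture'])
a=cv2.imread('pics/s6.png')[140:290,240:380];b=cv2.imread('pics/w6.png')
a=cv2.resize(a,None,fx=2.8,fy=2.8);b=cv2.resize(b,(400,300));c=np.zeros((420,800,3),np.uint8);c[:420,:392]=a;c[:300,400:]=b
cv2.imwrite('pics/c6.png',c)"
```

```text
9.15 [ 538.5 -168.3   77.1] [-3.135e+00  3.000e-03  2.990e+00] [-19.3 -78.3   3.8] 0.1
tube [([163.4, -299.0, 21.3], 0.98), ([544.1, 325.8, 21.4], 0.9), ([555.3, -36.8, 60.9], 0.63)]
fixture [([553.7, -67.0, 4.1], 0.96)]
stop_face [([577.1, 83.6, 59.1], 0.94)]
9.35 [ 538.5 -168.4   77.1] [-3.135e+00  3.000e-03  2.990e+00] [-18.7 -71.3   3.8] -0.3
tube [([154.7, -301.8, 22.8], 0.97)]
fixture []
stop_face []
9.55 [ 538.5 -168.4   77.1] [-3.135e+00  3.000e-03  2.990e+00] [-19.1 -70.8   3.6] -0.3
tube [([556.2, -38.2, 60.0], 0.61), ([421.5, -192.0, 1.0], 0.23)]
fixture [([555.5, -67.9, -0.5], 0.87)]
```

View pics/c6.png

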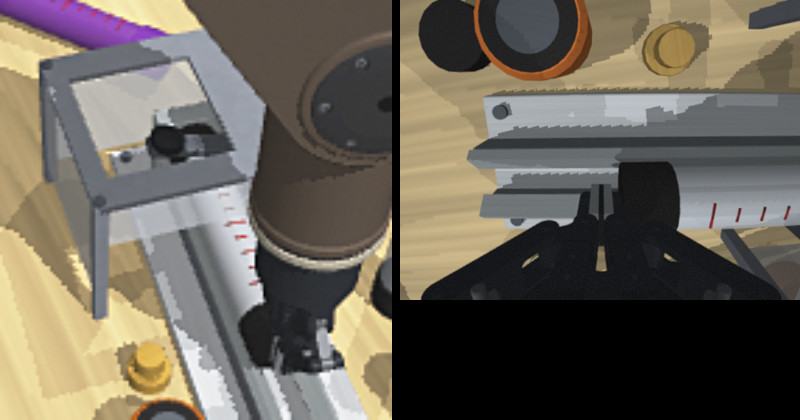

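The tube is hard against the stop: force rose to about 80 N, and its origin reads about 30 mm along y, which is home. I'll back off, rise, and go over the window.

>>> {"method": "play_rows", "body": {"fingers": [1,1,1,1,1,1,1,1,1], "delta_pos": [[-0.1,-0.7,0],[-0.5,-3,0],[-0.6,-4,0],[-0.6,-4,4],[-0.6,-4,9],[-0.6,-4,14],[-0.6,-4,18],[-0.6,-4,20],[-0.6,-4,20]], "roll": [0,0,0,0,0,0,0,0,0]}}

```text
t: 10.82
tool_pos: [533.0, -202.3, 277.8]
tcp_rot: [-3.141, 0.003, 2.988]
force: [-0.3, 0.1, -0.5]
grip_width: 0.2
```

>>> {"method": "play_rows", "body": {"fingers": [1,1,1,1,1,1,1], "delta_pos": [[-0.6,5,0],[-1.2,11,0],[-1.8,16,0],[-2.4,21,0],[-2.4,22,0],[-2.4,22,0],[-2.4,22,0]], "roll": [0,0,0,0,0,0,0]}}

```text
t: 11.7
tool_pos: [508.4, 16.7, 275.9]
tcp_rot: [-3.141, -0.001, 2.988]
force: [-0.7, -0.3, -0.1]
grip_width: -0.1
```

```bash
python3 -c "
from h import *
s,d=look('w7',['tube','stop_face','window','lever_knob'])
look('s7',['tube','lever_knob','window'],'side')"
```

```text
11.7 [508.4  16.7 275.9] [-3.141e+00 -1.000e-03  2.988e+00] [-0.7 -0.3 -0.1] -0.1
tube [([556.0, -37.7, 58.4], 0.68), ([546.1, 327.2, 21.5], 0.68)]
stop_face [([569.1, 79.2, 63.1], 0.72)]
window []
lever_knob [([525.1, 39.1, 131.9], 0.93)]
11.95 [508.4  16.9 276.2] [-3.142 -0.     2.987] [-0.2  0.7  0.5] 0.3
tube [([160.7, -301.0, 26.3], 0.9), ([553.4, -35.6, 60.4], 0.84), ([543.4, 324.8, 20.9], 0.79)]
lever_knob [([531.3, 42.1, 128.6], 0.55)]
window [([513.4, 45.3, 154.2], 0.7), ([423.7, -190.1, 1.1], 0.64)]
```

View pics/w7.png

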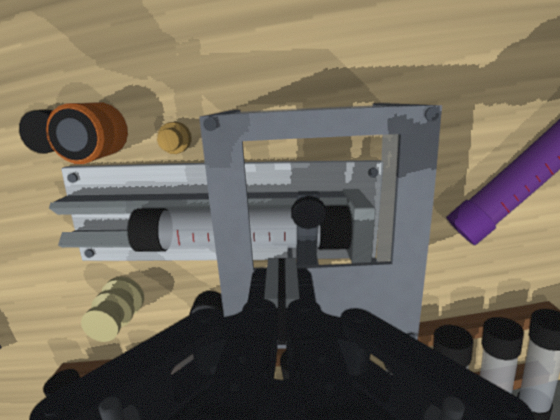

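The tube's far cap, right edge at x≈350, is against the stop. The knob is at (308,211), and the window corners are near (242,140), (397,133), (253,269) and (391,262).

```bash
python3 -c "
from h import *
s,d=look('w8',['lever_knob'])
p=lambda u,z:print(z,np.round(proj(s,d,u,z)[:,:2],1).tolist())
p([[308,211]],131); p([[242,140],[397,133],[253,269],[391,262]],152)"
```

```text
12.15 [508.3  17.4 276.3] [-3.142  0.     2.988] [-0.1 -0.4  0.2] 0.1
lever_knob [([524.9, 39.5, 131.2], 0.65)]
131 [[523.2, 38.4]]
152 [[451.9, -4.1], [464.1, 112.3], [561.0, -15.7], [572.7, 102.7]]
```

>>> {"method": "play_rows", "body": {"fingers": [1,1,1,1,1,1,1], "delta_pos": [[1.2,2.7,0],[1.2,2.7,-1],[1.2,2.7,-4],[1.2,2.7,-7],[1.2,2.7,-9.5],[1.2,2.7,-11],[1.2,2.7,-11]], "roll": [0,0,0,0,0,0,0]}}

```text
t: 13.12
tool_pos: [519.6, 44.4, 165.5]
tcp_rot: [-3.141, -0.002, 2.988]
force: [0.3, 0.6, 0.6]
grip_width: 0.4
```

```bash
python3 -c "
from h import *
s,d=look('s9',[],'side')
s,d=look('w9',[]);print(np.round(d['tool_from_camera'],2).tolist())
a=cv2.imread('pics/s9.png')[130:250,240:380];b=cv2.imread('pics/w9.png')
a=cv2.resize(a,(392,336));b=cv2.resize(b,(400,300));c=np.zeros((340,800,3),np.uint8);c[:336,:392]=a;c[:300,400:]=b
cv2.imwrite('pics/c9.png',c)"
```

```text
13.125 [519.6  44.4 165.5] [-3.141e+00 -2.000e-03  2.988e+00] [0.3 0.6 0.6] 0.4
13.175 [520.3  44.5 166.3] [-3.141 -0.     2.988] [ 0.7 -0.4  0.8] 0.1
[[0.0, -0.95, -0.32, 82.37], [1.0, 0.0, -0.0, 0.03], [0.0, -0.32, 0.95, -123.86], [0.0, 0.0, 0.0, 1.0]]
```

View pics/c9.png

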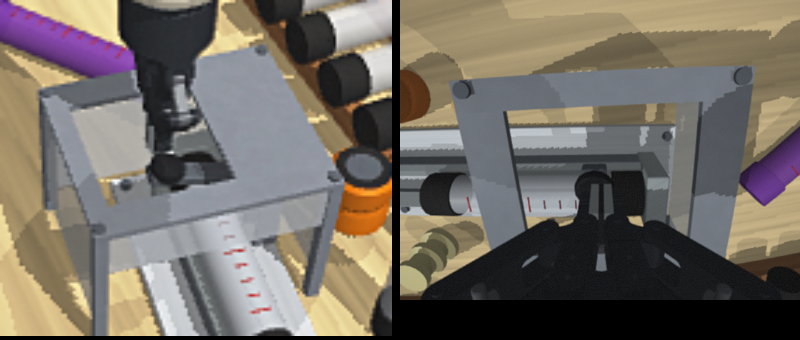

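The fingertips are inside the window, just above the knob and well off its edges. I'll press, watching the force.

>>> {"method": "play_rows", "body": {"fingers": [1,1,1,1,1,1,1], "delta_pos": [[0,0,-0.6],[0,0,-1.2],[0,0,-1.6],[0,0,-2],[0,0,-2.4],[0,0,-2.8],[0,0,-3.1]], "roll": [0,0,0,0,0,0,0]}}

```text
t: 14.1
tool_pos: [520.2, 44.6, 135.0]
tcp_rot: [-3.142, -0.0, 2.988]
force: [-1.2, 1.4, 3.0]
grip_width: -0.2
```

>>> {"method": "play_rows", "body": {"fingers": [1,1,1,1], "delta_pos": [[0,0,-0.2],[0,0,-0.5],[0,0,-0.7],[0,0,-0.7]], "roll": [0,0,0,0]}}

```text
t: 14.6
tool_pos: [520.5, 44.6, 128.2]
tcp_rot: [3.142, 0.0, 2.988]
force: [-0.0, 0.1, 1.3]
grip_width: -0.0
```

>>> {"method": "play_rows", "body": {"fingers": [1,1,1,1], "delta_pos": [[0,0,-0.1],[0,0,-0.2],[0,0,-0.3],[0,0,-0.3]], "roll": [0,0,0,0]}}

```text
t: 15.1
tool_pos: [520.6, 44.7, 127.2]
tcp_rot: [3.141, 0.001, 2.988]
force: [-12.1, -0.4, 42.9]
grip_width: 0.1
```

It is on the lower stop at 43 N, with the tip at about 108 mm. I'll hold briefly, rise straight up and move clear.

>>> {"method": "play_rows", "body": {"fingers": [1,1,1,1,1,1,1,1,1,1], "delta_pos": [[0,0,0],[0,0,0],[0,0,0.5],[0,0,2],[0,0,5],[0,0,9],[0,0,13],[0,0,15],[-1.2,-2.7,15],[-1.2,-2.7,15]], "roll": [0,0,0,0,0,0,0,0,0,0]}}

```text
t: 16.35
tool_pos: [507.8, 16.6, 276.2]
tcp_rot: [-3.141, 0.001, 2.987]
force: [-0.2, -0.4, 0.9]
grip_width: 0.1
```

```bash
python3 -c "
from h import *
s,d=look('w10',['tube','stop_face','lever_knob'])
look('s10',['tube','lever_knob','spool','cap','spare_tube','fitting','coupling_a'],'side')
a=cv2.imread('pics/s10.png')[130:350,240:440];b=cv2.imread('pics/w10.png')
a=cv2.resize(a,(382,420));c=np.zeros((420,800,3),np.uint8);c[:,:382]=a;c[:,384:]=b[:,:416]
cv2.imwrite('pics/c10.png',c)"
```

```text
16.35 [507.8  16.6 276.2] [-3.141e+00  1.000e-03  2.987e+00] [-0.2 -0.4  0.9] 0.1
tube [([546.6, 328.3, 25.0], 0.88), ([557.8, -34.8, 61.5], 0.84), ([656.3, -238.5, 3.0], 0.47)]
stop_face [([573.6, 82.6, 61.6], 0.63)]
lever_knob [([521.1, 41.9, 109.7], 0.73)]
16.55 [508.5  18.  275.4] [3.141 0.    2.988] [-0.5  0.8 -0.1] -0.2
tube [([160.8, -302.5, 26.9], 0.75), ([553.6, -36.8, 60.1], 0.73), ([540.7, 324.1, 21.7], 0.56)]
lever_knob [([524.0, 41.3, 107.3], 0.46)]
spool [([651.9, -236.2, 2.9], 0.94)]
cap [([418.1, -259.7, -0.4], 0.57)]
spare_tube [([690.2, -111.0, 1.0], 0.9)]
fitting [([450.3, -102.1, 1.2], 0.58)]
coupling_a [([721.4, 18.3, -1.3], 0.89)]
```

View pics/c10.png

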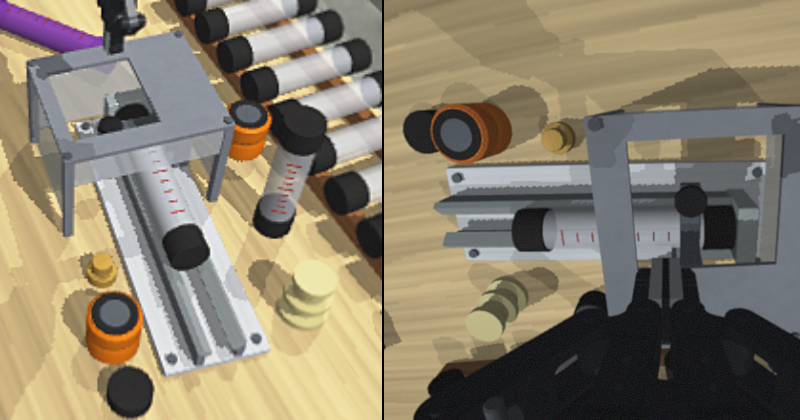

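The knob reads 107–110 mm high, so the lever is down. The tube is against the stop, the bystanders haven't moved, and the hand is clear. Handing in.

```bash
python3 -c "
from bench import ctrl
print(ctrl.job_done())"
```

```text
the job is handed in; nothing more can be done
None
```

I pushed the tube home against the end stop, pressed the hold-down lever fully down through the window, and handed the job in at about 17 s; no verdict is reported.

- **Tube:** I pushed it with the shut fingertips until the force rose to about 80 N against the stop. That is firmer than needed, but below the 120 N wrist limit. The last readings put its origin near (554–558, -35 to -37), height about 60 mm, which is home to within the networks' 4 mm accuracy.
- **Lever:** It bottomed at 43 N with the fingertips at about 108 mm. Afterwards the knob read 107–110 mm high, against 109 mm when fully down.
- **Guard:** I saw no sign of contact; the force stayed within about 3.5 N on the way down through the window and rose only at the lever's stop.
- **Bystanders:** The spool, cap, spare tube, fitting and one of the two couplings read within about 5 mm of where they started. The network did not report the other coupling in the last check, but in the final picture it stands where it was.
- **Hand:** It finished with the fingertips about 105 mm above the guard, touching nothing.

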